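# Set the height stop on the sensor setting stand

### The arm

A 6-joint arm with a two-finger parallel gripper is mounted at the origin on the work surface. World frame = base frame: x ahead of the robot, y to its left, z up, the work surface at z = 0. Lengths are in m, angles in rad, forces in N, time in s.
With the tool pointing down it reaches from about 0.4 to 0.825 m from the base axis. Payload 7 kg.
Tool frame: the origin (TCP) lies midway between the tips of the shut fingers; the grasp point (between the pads) lies hold_point_z behind it (hold_point_z is the distance from the TCP to the grasp point, in m); z points along the fingers, y is the line along which they close (so a half turn about z gives the same grasp; the last joint's range is limited). The gripper opens to 88 mm and grips with 3 to 60 N. Pads are 19 mm wide; open, the fingers measure 130 mm over their backs; the gripper's body (78 mm by 193 mm) begins 47 mm behind the grasp point.
Start: joints at [1.55, 0.359, 0.012, 0, -1.224, -0.288], TCP at [0.205, 0.643, 0.227] pointing down, gripper open.
Joint ranges: [-3.07, 3.07], [-1.43, 2.12], [-1.02, 1.25], [-3.03, 1.67], [-3.05, -0], [-3.03, 3.03]. Speed limits (rad/s): [2.39, 2.39, 3.01, 3.14, 3.14, 3.14].

### API

Orientations are given as [roll, pitch, yaw] about the fixed x, y, z axes, in that order (R = Rz(yaw) Ry(pitch) Rx(roll)).
In Python, from station import * gives the robot as it stands.
- The arm moves only by the tool apply_moves, never from a script. Its argument "steps" is a list of rows, each an object with "translation": the shift along the world's x, y, z scaled (see below), a list of three; "rotation": the turn, a rotation vector about the world's x, y, z scaled (see below), a list of three. A call has exactly 10 rows; each row is the pose to reach, as a shift and turn from the pose commanded when the call began; what a row does not reach only later rows make up. The controller multiplies each number of a shift by 250 mm and each number of a turn by 30 degrees. A row lasts 1/12 s, in which the tool goes at most 41.7 mm and 7.16 degrees, less where a joint would pass 70% of its speed; a pose out of reach is approached as far as the arm can. A call with a number of a shift or a turn outside -1 to 1 is refused whole. A call with a gripper value outside its range is refused whole. "jaw" is the closure, from -1 (fully open) to 1 (shut), so that 0 is half open, set as the call begins (left out, the last holds). The fingers move at their own pace and stop on an object; "newtons" is the grip in N (left out, the last holds). Time passes only in rows, so rows that repeat a pose let the fingers close, or fill a call up. It gives the time, the measured TCP pose, the force, the opening and the grip force at its end, in the units of the state.
- get_state(): the state, without advancing time (a new reading comes with each control period).
- grab_frame(name): name is "scene" or "side" or "wrist"; returns the picture (384x512x3 uint8, blue, green, red); there is no depth.
- camera_model(name): a dict with "fx", "fy", "cx", "cy" (pixels), "xyz" and "rotation" of the camera in the world. Camera axes: x right, y down, z forward; pixel columns grow to the right and rows downward; lengths in m; the calibration is good to about 2 mm. A picture is of the moment at which its call begins: read the wrist's pose just before it. camera_model takes no time and is no camera call; for the wrist camera it gives the pose at the moment of the call.
- job_done(): hands the job in; it is judged then, once.
The state is a dict: "t": time; "q": joint angles; "qd": joint speeds; "joint_efforts": joint torques, N m; "eef_pos": TCP position; "ee_rot": TCP orientation; "force": force on the tool from outside, world axes, zero at the start; "moment": the same for the moment, N m; "width": finger opening in m; "gripper_force": force on a finger pad.
Only numpy, scipy, OpenCV 4.12 (cv2) and the standard library are available. Lean on these libraries where they do the work, as an engineer would, in place of code of your own. Each camera call takes 0.05 s, during which the arm holds its last target. There are 200 camera calls.

### The job

Set the height stop of the stand to the sensor head standing in its nest: loosen the clamp lever, bring the stop rod gently down until its foot rests on the sensor face with a light pressure, and lock the clamp lever fully down again. The sensor face is delicate, so do not press hard on it; leave the sensor standing in its nest and leave the other things on the bench alone.

Things in the scene. Friction and masses are not known exactly. Their poses are not given: they have to be found in the camera images.
- stand: Fixed grey setting stand: base plate 190 x 130 x 30 mm, a round column at x = +80 mm (28 mm thick, top 206 mm above the table) and a clamp arm, 36 mm wide and 150 to 190 mm above the table, reaching from the column to the stop rod; the arm ends at x = -34 mm. Origin on the table, under the rod's axis; x points from the rod to the column, y to the clamp lever's side, z up.
- nest (a point): Centre of the nest ring (62 mm outside, 51 mm inside, 8 mm high) on the stand's base plate, under the stop rod, 30 mm above the table. The sensor head stands in it.
- stop: Stop rod: vertical, 12 mm thick, slides in the arm on the stand's z axis; on top a knurled round head, 27 mm wide, 24 mm high, above an 18 mm wide collar 10 mm high. Origin: centre of the head; axes as the stand's. About 370 g; 6 to 9 N of friction, so it stays where it is left; once clamped it takes over 25 N to shift. It travels 50 mm; at the top the origin is 270 mm above the table.
- rod_end (a point): Lower end of the steel rod, 125 mm below the head's centre. A rubber foot, 16 mm wide, hangs below it on a stiff adjusting screw: the foot's underside is 8 to 26 mm below this point, different every time and not reported, so the touch must be found by feel. The rubber gives about 1 mm for 8 N.
- lever (a joint): Angle of the clamp lever, rad. 0: loose, pointing 60 degrees up; grows as the lever swings down to its solid stop at 1.30 (14.5 degrees below level, pointing to the stand's -x). Below 0.75 the rod is free; the clamp grips from about 0.85 and is firmly locked above 1.15. At the ball it takes about 4 N to move, about 6 N near the locked end; it stays where it is left.
- lever_ball (a point): Centre of the black ball at the end of the clamp lever, 20 mm diameter; it moves on a circle of 70 mm radius about lever_pivot, in the stand's x-z plane: at angle q it is at 70 mm * (-cos(1.047 - q), 0, sin(1.047 - q)) from lever_pivot in the stand's frame. The lever's arm is a 9.6 mm round bar.
- lever_pivot (a point): Point on the lever's level axis (along the stand's y), at the height of the axis (170 mm above the table) and in the plane in which the ball moves: 22 mm to -x and 60 mm to +y of the stand's origin.
- sensor: Sensor head: upright metal cylinder, 47 mm diameter, 70 mm high, about 340 g, standing loose in the nest on the base plate. Origin: centre of its underside, z up.
- sensor_face (a point): Centre of the sensor head's flat upper face, 70 mm above its underside; the foot of the stop rod comes down here.
- spare_sensor: A second, identical sensor head standing on the bench; leave it alone. Origin: centre of its underside.
- housing: Red detector housing lying on the bench, 120 mm diameter, 70 mm high, two side ports; leave it alone. Origin: centre of its underside.
- cover_ring: Black cover ring lying on the bench, 104 mm outside, 76 mm inside, 22 mm high; leave it alone. Origin: centre of its underside.
- screwdriver: Screwdriver lying on the bench, 190 mm long; leave it alone.

How it is judged:
On the way, in this order (a step that is already met when the one before it is completed fails the run):
1. the clamp lever has been loosened (angle below 0.75) (value of joint lever below 0.75 rad), for 0.2 s.
2. with the clamp loose, the foot of the stop rod rests on the sensor head (contact above 1 N) (contact force between stop and sensor above 1 N and value of joint lever below 0.75 rad), for 0.3 s.
At the end, for the whole second after the job is handed in: The clamp lever is locked (angle above 1.15), the foot of the stop rod rests on the sensor face with more than 0.8 N, the sensor head stands upright (within 3 degrees) in its nest, within 4 mm of the stand's axis, and all is at rest (value of joint lever above 1.15 rad and contact force between stop and sensor above 0.8 N and z of sensor in the frame of stand below 0.033 m and horizontal distance between sensor and stand below 0.004 m and angle between sensor's own z axis and vertical below 0.05 rad and linear speed of stop below 0.005 m/s and linear speed of sensor below 0.01 m/s); the robot touches nothing.
It fails at once if the stop presses on the sensor head with more than 15 N (contact force between stop and sensor above 15 N).
It fails at once if another thing on the bench is moved by more than 15 mm (distance of any of spare_sensor, housing, cover_ring, screwdriver from where it was at the start of the episode above 0.015 m).
It also fails if it takes over 72 s, if anything falls off the work surface, if the arm or the gripper's body presses on something with over 40 N, if the wrist force passes 120 N, or if a joint passes its speed limit or range.

## Working session

There is one attempt and no reset: what is moved stays moved. The work goes in short steps, Python scripts to look and compute and a tool call to move; the robot and the scene stay as the last step left them, time stands still between calls to the robot, and variables do not carry over. Pictures are saved under pics/ and viewed, at most 10 in all, crops included, and the job is handed in when it is done.

Besides the shell and the picture viewer there is one more tool, called after "Call:" as name([rows], argument=value, ...), one row to a line, values as JSON. apply_moves: Moves the arm, as the interface text tells. Shifts and turns lie within -1 to 1; 1 stands for 250 mm of shift or 30 degrees of turn. Its arguments: {"type":"object","properties":{"steps":{"type":"array"},"jaw":{"type":"number"},"newtons":{"type":"number"}},"required":["steps"]}

```bash
mkdir -p pics
cat > h.py <<'E'
from station import *
import numpy as np, cv2
E
python3 - <<'E'
from h import *
s=get_state(); print({k:np.round(v,4) if not isinstance(v,dict) else v for k,v in s.items()})
import os
a=[]
for n in ("scene","side","wrist"):
    m=camera_model(n); print(n,{k:np.round(v,3).tolist() for k,v in m.items()})
    f=grab_frame(n); cv2.imwrite(f"pics/{n}0.png",f); a.append(f)
cv2.imwrite("pics/two.png",cv2.resize(np.vstack(a[:2]),None,fx=.78,fy=.78))
import station; print(os.listdir('.'), [x for x in dir(station) if 'hold' in x.lower()])
E
```

```text
{'t': np.float64(0.0), 'q': array([ 1.5501e+00,  3.5940e-01,  1.1100e-02, -3.0000e-04, -1.2241e+00,
       -2.8810e-01]), 'qd': array([-0.0002,  0.0011, -0.0013,  0.0008,  0.0001,  0.0006]), 'joint_efforts': array([ 9.00000e-04, -5.82713e+01,  2.93043e+01,  6.99680e+00,
        7.00000e-03, -2.00000e-04]), 'eef_pos': array([0.205 , 0.6426, 0.2257]), 'ee_rot': array([ 3.140e+00, -1.000e-04, -3.089e-01]), 'force': array([-0.0927, -0.4593,  0.3882]), 'moment': array([0.0029, 0.0131, 0.0027]), 'gripper_force': np.float64(0.0), 'width': np.float64(0.0877)}
scene {'fx': 368.179, 'fy': 368.179, 'cx': 250.127, 'cy': 194.276, 'xyz': [1.203, -0.321, 1.054], 'rotation': [-2.459, 0.008, 1.086]}
side {'fx': 480.995, 'fy': 480.995, 'cx': 258.593, 'cy': 192.061, 'xyz': [0.504, 0.828, 1.06], 'rotation': [-2.387, 0.002, -3.086]}
wrist {'fx': 331.475, 'fy': 331.475, 'cx': 251.733, 'cy': 186.358, 'xyz': [0.284, 0.617, 0.384], 'rotation': [2.833, -0.002, -1.881]}
['pics', 'h.py'] ['hold_point_z']
```

View pics/scene0.png

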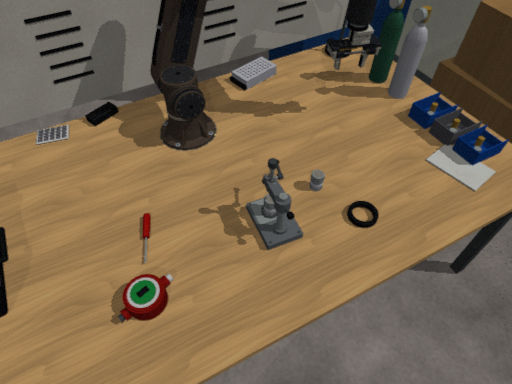

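View pics/side0.png

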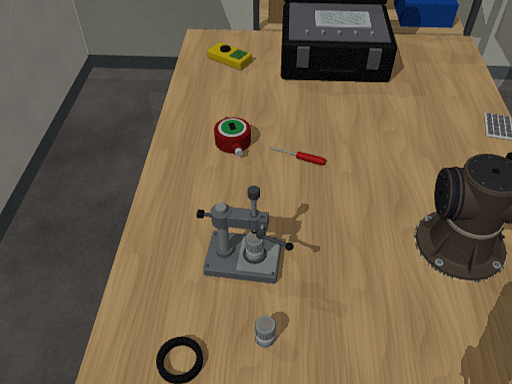

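Run:
```python
import cv2,numpy as np
a=cv2.imread('pics/side0.png')[175:290,185:315]; b=cv2.imread('pics/scene0.png')[145:260,225:355]
cv2.imwrite('pics/z.png',np.vstack([cv2.resize(np.hstack([a,b]),None,fx=3,fy=3,interpolation=cv2.INTER_CUBIC)]))
```

```text
(no output)
```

View pics/z.png

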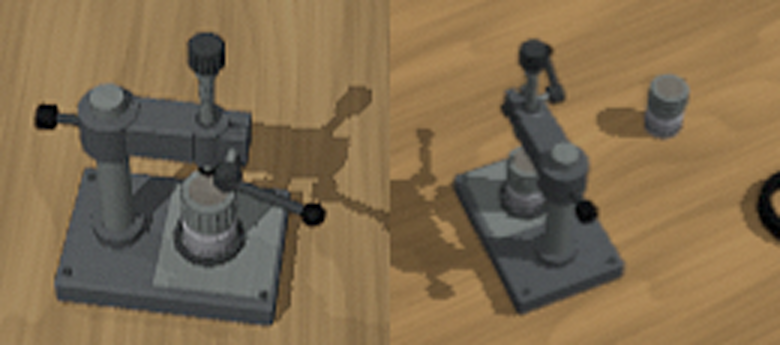

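```bash
cat > h.py <<'E'
from station import *
import numpy as np, cv2
from scipy.spatial.transform import Rotation as R
def ray(m,u,v):
    return np.array(m["xyz"]),R.from_euler('xyz',m["rotation"]).apply([(u-m["cx"])/m["fx"],(v-m["cy"])/m["fy"],1])
def tri(obs):
    A=np.zeros((3,3));b=np.zeros(3);L=[]
    for m,u,v in obs:
        o,d=ray(m,u,v);d=d/np.linalg.norm(d);P=np.eye(3)-np.outer(d,d);A+=P;b+=P@o;L.append((P,o))
    x=np.linalg.solve(A,b);return x,[np.linalg.norm(P@(x-o)) for P,o in L]
def plane(m,u,v,z):
    o,d=ray(m,u,v);return o+d*(z-o[2])/d[2]
def proj(m,p):
    c=R.from_euler('xyz',m["rotation"]).inv().apply(np.array(p)-m["xyz"]);return c[0]/c[2]*m["fx"]+m["cx"],c[1]/c[2]*m["fy"]+m["cy"]
E
python3 - <<'E'
from h import *
S=camera_model("side");C=camera_model("scene")
P={}
for n,a,b in [("head",(253.7,192.7),(273,163.3)),("ball",(289.3,246.3),(280,175.7)),("col",(220.7,207.3),(283.7,196))]:
    x,e=tri([(S,*a),(C,*b)]);P[n]=x;print(n,x.round(4),np.round(e,4),plane(S,*a,.206).round(3),plane(C,*b,.206).round(3))
d=(P['col']-P['head'])[:2];yaw=np.arctan2(d[1],d[0]);print(np.linalg.norm(d),yaw)
o=P['head'];
for q in (1.3,1.0):
    l=np.array([-.022-.07*np.cos(1.047-q),.06,0.17+.07*np.sin(1.047-q)]);print(R.from_euler('z',yaw).apply(l)+[o[0],o[1],0])
print(hold_point_z)
E
```

```text
head [0.5589 0.0864 0.2659] [0.0011 0.0011] [0.562 0.029 0.206] [0.511 0.118 0.206]
ball [0.4877 0.1439 0.129 ] [0.0203 0.0203] [0.474 0.187 0.206] [0.567 0.11  0.206]
col [0.6387 0.0794 0.2032] [0.0014 0.0014] [0.637 0.081 0.206] [0.642 0.079 0.206]
0.0801018322745311 -0.08663586172840267
[0.4746864  0.15392023 0.15247833]
[0.47254338 0.15410636 0.17328879]
0.0188
```

Call:
apply_moves([
  {"translation":[0.06,-0.1,0.02],"rotation":[0,0,0.04]},
  {"translation":[0.11,-0.2,0.04],"rotation":[0,0,0.08]},
  {"translation":[0.17,-0.3,0.06],"rotation":[0,0,0.13]},
  {"translation":[0.22,-0.4,0.08],"rotation":[0,0,0.17]},
  {"translation":[0.28,-0.5,0.1],"rotation":[0,0,0.21]},
  {"translation":[0.33,-0.6,0.12],"rotation":[0,0,0.25]},
  {"translation":[0.39,-0.7,0.14],"rotation":[0,0,0.3]},
  {"translation":[0.44,-0.8,0.16],"rotation":[0,0,0.34]},
  {"translation":[0.5,-0.9,0.18],"rotation":[0,0,0.38]},
  {"translation":[0.54,-0.98,0.2],"rotation":[0,0,0.424]},
], jaw=0, newtons=25)

```text
t: 0.98
eef_pos: [0.3408, 0.3961, 0.2768]
ee_rot: [3.141, 0.0, -0.086]
force: [-0.2, 0.1, 0.2]
width: 0.0441
gripper_force: 0.0
```

Call:
apply_moves([
  {"translation":[0.06,-0.1,0],"rotation":[0,0,0]},
  {"translation":[0.11,-0.2,0],"rotation":[0,0,0]},
  {"translation":[0.17,-0.3,0],"rotation":[0,0,0]},
  {"translation":[0.22,-0.4,0],"rotation":[0,0,0]},
  {"translation":[0.28,-0.5,0],"rotation":[0,0,0]},
  {"translation":[0.33,-0.6,0],"rotation":[0,0,0]},
  {"translation":[0.39,-0.7,0],"rotation":[0,0,0]},
  {"translation":[0.44,-0.8,0],"rotation":[0,0,0]},
  {"translation":[0.5,-0.9,0],"rotation":[0,0,0]},
  {"translation":[0.54,-0.976,0],"rotation":[0,0,0]},
])

```text
t: 1.82
eef_pos: [0.4757, 0.1522, 0.2765]
ee_rot: [3.141, 0.0, -0.087]
force: [0.1, 0.2, -0.1]
width: 0.0437
gripper_force: 0.0
```

```bash
cat > look.py <<'E'
from h import *
import sys
s=get_state();W=camera_model("wrist");f=grab_frame("wrist");cv2.imwrite(f"pics/{sys.argv[1]}.png",f)
print(s['t'],np.round(s['eef_pos'],4),np.round(s['ee_rot'],4),s['width'],np.round(s['force'],2))
np.save(f"pics/{sys.argv[1]}.npy",W,allow_pickle=True)
for p in [(.4747,.154,.1525),(.559,.0864,.282),(.559,.0864,.27),(.6387,.0794,.206)]: print(p,np.round(proj(W,p),1))
print(np.round(proj(camera_model("side"),(.4747,.154,.1525)),1))
E
python3 look.py w1
```

```text
1.8167 [0.4757 0.1522 0.2765] [ 3.1414e+00  1.0000e-04 -8.7300e-02] 0.0436761396795147 [ 0.14  0.19 -0.07]
(0.4747, 0.154, 0.1525) [249.5 179.5]
(0.559, 0.0864, 0.282) [385.1  65.8]
(0.559, 0.0864, 0.27) [375.3  66.9]
(0.6387, 0.0794, 0.206) [351.6 -75.3]
[288.1 248.8]
```

View pics/w1.png

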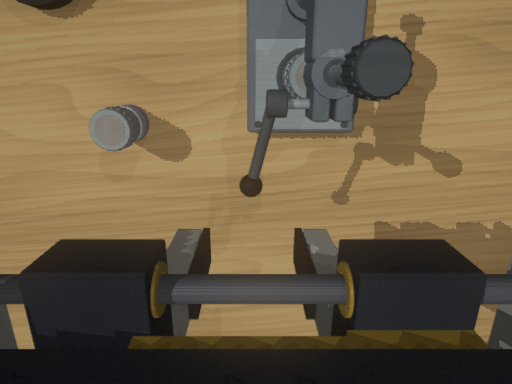

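Run:
```python
from h import *
W=np.load("pics/w1.npy",allow_pickle=True).item();S=camera_model("side");C=camera_model("scene")
b,e=tri([(W,251,185),(S,289.3,246.3)]);print("ball",b.round(4),np.round(e,4))
h,e=tri([(W,383,68),(S,253.7,188.5),(C,273,160)]);print("headtop",h.round(4),np.round(e,4), plane(W,383,68,.282).round(4))
l=R.from_euler('z',.0873).apply(b-np.array([.559,.0864,0]));print(l, "q",1.047-np.arctan2(l[2]-.17,-(l[0]+.022)), np.hypot(l[0]+.022,l[2]-.17))
```

```text
ball [0.4722 0.1529 0.1609] [0. 0.]
headtop [0.5585 0.0862 0.2794] [0.0003 0.0008 0.001 ] [0.5582 0.0873 0.282 ]
[-0.09230394  0.05867718  0.16089573] q 1.1757819566627237 0.07089098239577378
```

Call:
apply_moves([
  {"translation":[-0.016,0.004,-0.08],"rotation":[0,0,0]},
  {"translation":[-0.016,0.004,-0.16],"rotation":[0,0,0]},
  {"translation":[-0.016,0.004,-0.24],"rotation":[0,0,0]},
  {"translation":[-0.016,0.004,-0.32],"rotation":[0,0,0]},
  {"translation":[-0.016,0.004,-0.4],"rotation":[0,0,0]},
  {"translation":[-0.016,0.004,-0.47],"rotation":[0,0,0]},
  {"translation":[-0.016,0.004,-0.51],"rotation":[0,0,0]},
  {"translation":[-0.016,0.004,-0.54],"rotation":[0,0,0]},
  {"translation":[-0.016,0.004,-0.54],"rotation":[0,0,0]},
  {"translation":[-0.016,0.004,-0.54],"rotation":[0,0,0]},
])

```text
t: 2.7
eef_pos: [0.4714, 0.1552, 0.1419]
ee_rot: [3.141, -0.0, -0.087]
force: [1.4, 0.0, 0.4]
width: 0.0437
gripper_force: 0.0
```

Call:
apply_moves([
  {"translation":[0,0,0],"rotation":[0,0,0]},
  {"translation":[0,0,0],"rotation":[0,0,0]},
  {"translation":[0,0,0],"rotation":[0,0,0]},
  {"translation":[0,0,0],"rotation":[0,0,0]},
  {"translation":[0,0,0],"rotation":[0,0,0]},
  {"translation":[0,0,0],"rotation":[0,0,0]},
  {"translation":[0,0,0],"rotation":[0,0,0]},
  {"translation":[0,0,0],"rotation":[0,0,0]},
  {"translation":[0,0,0],"rotation":[0,0,0]},
  {"translation":[0,0,0],"rotation":[0,0,0]},
], jaw=1)

```text
t: 3.53
eef_pos: [0.4711, 0.1538, 0.142]
ee_rot: [3.14, -0.0, -0.087]
force: [0.6, -5.7, 2.2]
width: 0.0185
gripper_force: 25.0
```

Call:
apply_moves([
  {"translation":[-0.002,-0.002,0.018],"rotation":[0,0,0]},
  {"translation":[-0.002,-0.003,0.037],"rotation":[0,0,0]},
  {"translation":[-0.002,-0.004,0.057],"rotation":[0,0,0]},
  {"translation":[0,-0.004,0.076],"rotation":[0,0,0]},
  {"translation":[0.004,-0.004,0.096],"rotation":[0,0,0]},
  {"translation":[0.009,-0.005,0.117],"rotation":[0,0,0]},
  {"translation":[0.016,-0.005,0.138],"rotation":[0,0,0]},
  {"translation":[0.026,-0.006,0.159],"rotation":[0,0,0]},
  {"translation":[0.036,-0.007,0.179],"rotation":[0,0,0]},
  {"translation":[0.046,-0.008,0.195],"rotation":[0,0,0]},
])

```text
t: 4.37
eef_pos: [0.482, 0.1527, 0.1906]
ee_rot: [3.141, 0.002, -0.087]
force: [-5.7, -1.7, -4.1]
width: 0.0179
gripper_force: 25.0
```

Call:
apply_moves([
  {"translation":[0,0,0],"rotation":[0,0,0]},
  {"translation":[0,0,0],"rotation":[0,0,0]},
  {"translation":[0,0,0],"rotation":[0,0,0]},
  {"translation":[0,0,0],"rotation":[0,0,0]},
  {"translation":[0,0,0.06],"rotation":[0,0,0]},
  {"translation":[0,0,0.15],"rotation":[0,0,0]},
  {"translation":[0,0,0.25],"rotation":[0,0,0]},
  {"translation":[0,0,0.35],"rotation":[0,0,0]},
  {"translation":[0,0,0.43],"rotation":[0,0,0]},
  {"translation":[0,0,0.48],"rotation":[0,0,0]},
], jaw=-0.1)

```text
t: 5.2
eef_pos: [0.4838, 0.1536, 0.3134]
ee_rot: [-3.139, -0.004, -0.086]
force: [0.0, -0.8, 0.4]
width: 0.0484
gripper_force: 0.0
```

```bash
python3 look.py w2
```

```text
5.2 [0.4838 0.1536 0.3134] [-3.1392 -0.0038 -0.0864] 0.04837174108615488 [ 0.04 -0.79  0.36]
(0.4747, 0.154, 0.1525) [252.2 177.3]
(0.559, 0.0864, 0.282) [361.4  84.4]
(0.559, 0.0864, 0.27) [355.   84.3]
(0.6387, 0.0794, 0.206) [338.7 -36.8]
[288.1 248.8]
```

View pics/w2.png

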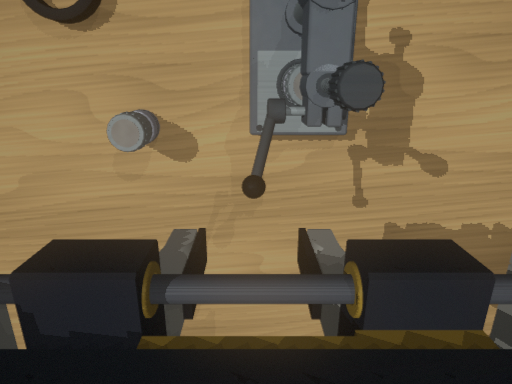

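Run:
```python
from h import *
W=np.load("pics/w2.npy",allow_pickle=True).item()
for q in (.3,.45,.6,.8,1,1.2):
    l=np.array([-.022-.07*np.cos(1.047-q),.06,0.17+.07*np.sin(1.047-q)]);p=R.from_euler('z',-.087).apply(l)+[.5585,.0865,0]
    print(q,p.round(4),np.round(proj(W,p),1))
print(plane(W,358,85.5,.28))
f=grab_frame("side");a=f[175:290,185:315];c=grab_frame("scene");b=c[145:260,225:355]
cv2.imwrite('pics/z2.png',cv2.resize(np.hstack([a,b]),None,fx=3,fy=3,interpolation=cv2.INTER_CUBIC))
```

```text
0.3 [0.4906 0.1526 0.2176] [252.1 180.3]
0.45 [0.4841 0.1532 0.2094] [252.1 185.1]
0.6 [0.4789 0.1537 0.2003] [252.1 187.7]
0.8 [0.4742 0.1541 0.1871] [252.2 188.3]
1 [0.4721 0.1543 0.1733] [252.2 185.9]
1.2 [0.4729 0.1542 0.1593] [252.2 181. ]
[0.55851316 0.08766894 0.28      ]
```

View pics/z2.png

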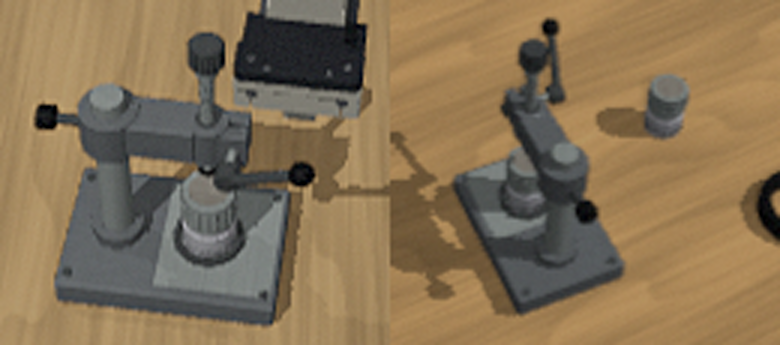

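Run:
```python
from h import *
S=camera_model("side");C=camera_model("scene")
W=np.load("pics/w2.npy",allow_pickle=True).item()
print(tri([(S,285.3,233),(C,278.7,154)]),tri([(S,285.3,233),(W,254,187)]))
for q in (.3,.45,.5,.55,.6,.8,1):
    l=np.array([-.022-.07*np.cos(1.047-q),.06,0.17+.07*np.sin(1.047-q)]);p=R.from_euler('z',-.087).apply(l)+[.5585,.0865,0]
    print(q,np.round(proj(S,p),1),np.round(proj(C,p),1))
```

```text
(array([0.48437205, 0.15315472, 0.2085947 ]), [np.float64(0.0013482331930105057), np.float64(0.0013482331930103882)]) (array([0.4827616 , 0.15200881, 0.20890861]), [np.float64(0.000600988362867815), np.float64(0.0006009883628676899)])
0.3 [282.2 230.6] [279.4 153. ]
0.45 [284.9 233.2] [278.4 153.5]
0.5 [285.7 234.1] [278.1 153.8]
0.55 [286.4 235. ] [277.8 154.1]
0.6 [287.1 235.9] [277.5 154.5]
0.8 [288.9 239.7] [276.7 156.4]
1 [289.6 243.5] [276.3 158.9]
```

Call:
apply_moves([
  {"translation":[0.08,-0.07,0],"rotation":[0,0,0]},
  {"translation":[0.16,-0.14,0],"rotation":[0,0,0]},
  {"translation":[0.24,-0.21,0],"rotation":[0,0,0]},
  {"translation":[0.302,-0.266,0],"rotation":[0,0,0]},
  {"translation":[0.302,-0.266,0],"rotation":[0,0,0]},
  {"translation":[0.302,-0.266,-0.05],"rotation":[0,0,0]},
  {"translation":[0.302,-0.266,-0.11],"rotation":[0,0,0]},
  {"translation":[0.302,-0.266,-0.17],"rotation":[0,0,0]},
  {"translation":[0.302,-0.266,-0.22],"rotation":[0,0,0]},
  {"translation":[0.302,-0.266,-0.25],"rotation":[0,0,0]},
])

```text
t: 6.18
eef_pos: [0.5571, 0.0864, 0.2453]
ee_rot: [3.14, 0.003, -0.087]
force: [-0.5, 0.4, 0.2]
width: 0.0479
gripper_force: 0.0
```

Call:
apply_moves([
  {"translation":[0,0,0],"rotation":[0,0,0]},
  {"translation":[0,0,0],"rotation":[0,0,0]},
  {"translation":[0,0,0],"rotation":[0,0,0]},
  {"translation":[0,0,0],"rotation":[0,0,0]},
  {"translation":[0,0,0],"rotation":[0,0,0]},
  {"translation":[0,0,0],"rotation":[0,0,0]},
  {"translation":[0,0,0],"rotation":[0,0,0]},
  {"translation":[0,0,0],"rotation":[0,0,0]},
  {"translation":[0,0,0],"rotation":[0,0,0]},
  {"translation":[0,0,0],"rotation":[0,0,0]},
], jaw=1, newtons=20)

```text
t: 7.02
eef_pos: [0.5584, 0.0858, 0.2487]
ee_rot: [3.141, -0.001, -0.087]
force: [1.2, -5.2, 0.9]
width: 0.0266
gripper_force: 20.0
```

Call:
apply_moves([
  {"translation":[0,-0.003,-0.005],"rotation":[0,0,0]},
  {"translation":[0,-0.003,-0.012],"rotation":[0,0,0]},
  {"translation":[0,-0.003,-0.02],"rotation":[0,0,0]},
  {"translation":[0,-0.003,-0.028],"rotation":[0,0,0]},
  {"translation":[0,-0.003,-0.036],"rotation":[0,0,0]},
  {"translation":[0,-0.003,-0.042],"rotation":[0,0,0]},
  {"translation":[0,-0.003,-0.047],"rotation":[0,0,0]},
  {"translation":[0,-0.003,-0.05],"rotation":[0,0,0]},
  {"translation":[0,-0.003,-0.052],"rotation":[0,0,0]},
  {"translation":[0,-0.003,-0.052],"rotation":[0,0,0]},
])

```text
t: 7.85
eef_pos: [0.5585, 0.0857, 0.2359]
ee_rot: [-3.141, -0.001, -0.087]
force: [-0.5, -2.2, 4.3]
width: 0.0265
gripper_force: 20.0
```

Call:
apply_moves([
  {"translation":[0,0,-0.0005],"rotation":[0,0,0]},
  {"translation":[0,0,-0.001],"rotation":[0,0,0]},
  {"translation":[0,0,-0.0015],"rotation":[0,0,0]},
  {"translation":[0,0,-0.002],"rotation":[0,0,0]},
  {"translation":[0,0,-0.0025],"rotation":[0,0,0]},
  {"translation":[0,0,-0.003],"rotation":[0,0,0]},
  {"translation":[0,0,-0.0035],"rotation":[0,0,0]},
  {"translation":[0,0,-0.004],"rotation":[0,0,0]},
  {"translation":[0,0,-0.0045],"rotation":[0,0,0]},
  {"translation":[0,0,-0.005],"rotation":[0,0,0]},
])

```text
t: 8.68
eef_pos: [0.5585, 0.0858, 0.2345]
ee_rot: [-3.141, -0.001, -0.087]
force: [-1.2, -2.5, 4.9]
width: 0.0265
gripper_force: 20.0
```

Call:
apply_moves([
  {"translation":[0,0,-0.0005],"rotation":[0,0,0]},
  {"translation":[0,0,-0.001],"rotation":[0,0,0]},
  {"translation":[0,0,-0.0015],"rotation":[0,0,0]},
  {"translation":[0,0,-0.002],"rotation":[0,0,0]},
  {"translation":[0,0,-0.0025],"rotation":[0,0,0]},
  {"translation":[0,0,-0.003],"rotation":[0,0,0]},
  {"translation":[0,0,-0.0035],"rotation":[0,0,0]},
  {"translation":[0,0,-0.004],"rotation":[0,0,0]},
  {"translation":[0,0,-0.0045],"rotation":[0,0,0]},
  {"translation":[0,0,-0.005],"rotation":[0,0,0]},
])

```text
t: 9.52
eef_pos: [0.5585, 0.0858, 0.2333]
ee_rot: [-3.141, -0.001, -0.087]
force: [-1.0, -3.0, 5.3]
width: 0.0267
gripper_force: 20.0
```

Call:
apply_moves([
  {"translation":[0,0,-0.0005],"rotation":[0,0,0]},
  {"translation":[0,0,-0.001],"rotation":[0,0,0]},
  {"translation":[0,0,-0.0015],"rotation":[0,0,0]},
  {"translation":[0,0,-0.002],"rotation":[0,0,0]},
  {"translation":[0,0,-0.0025],"rotation":[0,0,0]},
  {"translation":[0,0,-0.003],"rotation":[0,0,0]},
  {"translation":[0,0,-0.0035],"rotation":[0,0,0]},
  {"translation":[0,0,-0.004],"rotation":[0,0,0]},
  {"translation":[0,0,-0.0045],"rotation":[0,0,0]},
  {"translation":[0,0,-0.005],"rotation":[0,0,0]},
])

```text
t: 10.35
eef_pos: [0.5585, 0.0857, 0.232]
ee_rot: [-3.141, -0.001, -0.087]
force: [-1.1, -2.3, 5.5]
width: 0.0267
gripper_force: 20.0
```

Call:
apply_moves([
  {"translation":[0,0,-0.0005],"rotation":[0,0,0]},
  {"translation":[0,0,-0.001],"rotation":[0,0,0]},
  {"translation":[0,0,-0.0015],"rotation":[0,0,0]},
  {"translation":[0,0,-0.002],"rotation":[0,0,0]},
  {"translation":[0,0,-0.0025],"rotation":[0,0,0]},
  {"translation":[0,0,-0.003],"rotation":[0,0,0]},
  {"translation":[0,0,-0.0035],"rotation":[0,0,0]},
  {"translation":[0,0,-0.004],"rotation":[0,0,0]},
  {"translation":[0,0,-0.0045],"rotation":[0,0,0]},
  {"translation":[0,0,-0.005],"rotation":[0,0,0]},
])

```text
t: 11.18
eef_pos: [0.5585, 0.0857, 0.2308]
ee_rot: [-3.141, -0.001, -0.087]
force: [-1.1, -2.6, 4.4]
width: 0.0265
gripper_force: 20.0
```

Call:
apply_moves([
  {"translation":[0,0,-0.0005],"rotation":[0,0,0]},
  {"translation":[0,0,-0.001],"rotation":[0,0,0]},
  {"translation":[0,0,-0.0015],"rotation":[0,0,0]},
  {"translation":[0,0,-0.002],"rotation":[0,0,0]},
  {"translation":[0,0,-0.0025],"rotation":[0,0,0]},
  {"translation":[0,0,-0.003],"rotation":[0,0,0]},
  {"translation":[0,0,-0.0035],"rotation":[0,0,0]},
  {"translation":[0,0,-0.004],"rotation":[0,0,0]},
  {"translation":[0,0,-0.0045],"rotation":[0,0,0]},
  {"translation":[0,0,-0.005],"rotation":[0,0,0]},
])

```text
t: 12.02
eef_pos: [0.5585, 0.0858, 0.2295]
ee_rot: [-3.141, -0.001, -0.087]
force: [-1.1, -2.1, 5.8]
width: 0.0267
gripper_force: 20.0
```

Call:
apply_moves([
  {"translation":[0,0,-0.0005],"rotation":[0,0,0]},
  {"translation":[0,0,-0.001],"rotation":[0,0,0]},
  {"translation":[0,0,-0.0015],"rotation":[0,0,0]},
  {"translation":[0,0,-0.002],"rotation":[0,0,0]},
  {"translation":[0,0,-0.0025],"rotation":[0,0,0]},
  {"translation":[0,0,-0.003],"rotation":[0,0,0]},
  {"translation":[0,0,-0.0035],"rotation":[0,0,0]},
  {"translation":[0,0,-0.004],"rotation":[0,0,0]},
  {"translation":[0,0,-0.0045],"rotation":[0,0,0]},
  {"translation":[0,0,-0.005],"rotation":[0,0,0]},
])

```text
t: 12.85
eef_pos: [0.5585, 0.0858, 0.2283]
ee_rot: [-3.141, -0.001, -0.087]
force: [-1.3, -2.8, 5.3]
width: 0.027
gripper_force: 20.0
```

Call:
apply_moves([
  {"translation":[0,0,-0.0005],"rotation":[0,0,0]},
  {"translation":[0,0,-0.001],"rotation":[0,0,0]},
  {"translation":[0,0,-0.0015],"rotation":[0,0,0]},
  {"translation":[0,0,-0.002],"rotation":[0,0,0]},
  {"translation":[0,0,-0.0025],"rotation":[0,0,0]},
  {"translation":[0,0,-0.003],"rotation":[0,0,0]},
  {"translation":[0,0,-0.0035],"rotation":[0,0,0]},
  {"translation":[0,0,-0.004],"rotation":[0,0,0]},
  {"translation":[0,0,-0.0045],"rotation":[0,0,0]},
  {"translation":[0,0,-0.005],"rotation":[0,0,0]},
])

```text
t: 13.68
eef_pos: [0.5585, 0.0858, 0.227]
ee_rot: [-3.141, -0.001, -0.087]
force: [-1.2, -2.2, 5.7]
width: 0.0263
gripper_force: 20.0
```

Call:
apply_moves([
  {"translation":[0,0,-0.0005],"rotation":[0,0,0]},
  {"translation":[0,0,-0.001],"rotation":[0,0,0]},
  {"translation":[0,0,-0.0015],"rotation":[0,0,0]},
  {"translation":[0,0,-0.002],"rotation":[0,0,0]},
  {"translation":[0,0,-0.0025],"rotation":[0,0,0]},
  {"translation":[0,0,-0.003],"rotation":[0,0,0]},
  {"translation":[0,0,-0.0035],"rotation":[0,0,0]},
  {"translation":[0,0,-0.004],"rotation":[0,0,0]},
  {"translation":[0,0,-0.0045],"rotation":[0,0,0]},
  {"translation":[0,0,-0.005],"rotation":[0,0,0]},
])

```text
t: 14.52
eef_pos: [0.5585, 0.0857, 0.2258]
ee_rot: [-3.141, -0.001, -0.087]
force: [-0.8, -2.3, 5.0]
width: 0.0264
gripper_force: 20.0
```

Call:
apply_moves([
  {"translation":[0,0,-0.0005],"rotation":[0,0,0]},
  {"translation":[0,0,-0.001],"rotation":[0,0,0]},
  {"translation":[0,0,-0.0015],"rotation":[0,0,0]},
  {"translation":[0,0,-0.002],"rotation":[0,0,0]},
  {"translation":[0,0,-0.0025],"rotation":[0,0,0]},
  {"translation":[0,0,-0.003],"rotation":[0,0,0]},
  {"translation":[0,0,-0.0035],"rotation":[0,0,0]},
  {"translation":[0,0,-0.004],"rotation":[0,0,0]},
  {"translation":[0,0,-0.0045],"rotation":[0,0,0]},
  {"translation":[0,0,-0.005],"rotation":[0,0,0]},
])

```text
t: 15.35
eef_pos: [0.5585, 0.0858, 0.2245]
ee_rot: [-3.141, -0.001, -0.087]
force: [-0.6, -3.0, 5.6]
width: 0.0264
gripper_force: 20.0
```

Call:
apply_moves([
  {"translation":[0,0,-0.0005],"rotation":[0,0,0]},
  {"translation":[0,0,-0.001],"rotation":[0,0,0]},
  {"translation":[0,0,-0.0015],"rotation":[0,0,0]},
  {"translation":[0,0,-0.002],"rotation":[0,0,0]},
  {"translation":[0,0,-0.0025],"rotation":[0,0,0]},
  {"translation":[0,0,-0.003],"rotation":[0,0,0]},
  {"translation":[0,0,-0.0035],"rotation":[0,0,0]},
  {"translation":[0,0,-0.004],"rotation":[0,0,0]},
  {"translation":[0,0,-0.0045],"rotation":[0,0,0]},
  {"translation":[0,0,-0.005],"rotation":[0,0,0]},
])

```text
t: 16.18
eef_pos: [0.5585, 0.0858, 0.2233]
ee_rot: [-3.141, -0.001, -0.087]
force: [-1.4, -1.6, 4.8]
width: 0.0265
gripper_force: 20.0
```

Run:
```python
from h import *
a=grab_frame("side")[180:270,215:305];b=grab_frame("scene")[145:235,240:330]
cv2.imwrite('pics/z3.png',cv2.resize(np.hstack([a,b]),None,fx=4.4,fy=4.4,interpolation=cv2.INTER_CUBIC))
```

```text
(no output)
```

View pics/z3.png

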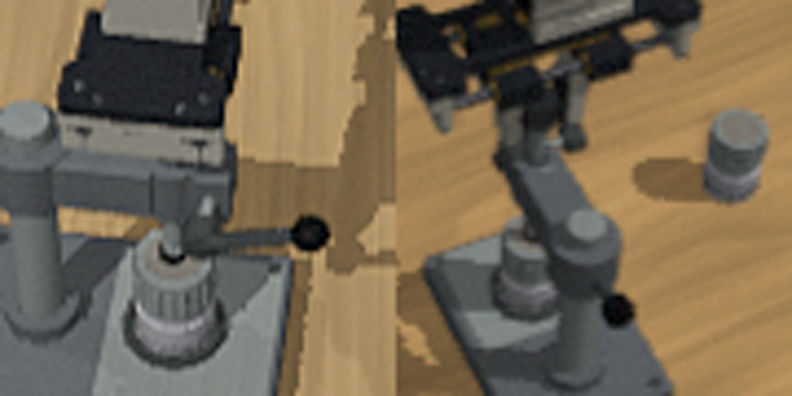

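Side crop: the rod has come down with the grip, and its dark foot at (173,255) is close above the sensor face. I'll continue in small steps.

Call:
apply_moves([
  {"translation":[0,0,-0.0005],"rotation":[0,0,0]},
  {"translation":[0,0,-0.001],"rotation":[0,0,0]},
  {"translation":[0,0,-0.0015],"rotation":[0,0,0]},
  {"translation":[0,0,-0.002],"rotation":[0,0,0]},
  {"translation":[0,0,-0.0025],"rotation":[0,0,0]},
  {"translation":[0,0,-0.003],"rotation":[0,0,0]},
  {"translation":[0,0,-0.0035],"rotation":[0,0,0]},
  {"translation":[0,0,-0.004],"rotation":[0,0,0]},
  {"translation":[0,0,-0.0045],"rotation":[0,0,0]},
  {"translation":[0,0,-0.005],"rotation":[0,0,0]},
])

```text
t: 17.12
eef_pos: [0.5585, 0.0858, 0.2226]
ee_rot: [-3.141, -0.002, -0.086]
force: [-3.5, -2.4, 9.4]
width: 0.0269
gripper_force: 20.0
```

Call:
apply_moves([
  {"translation":[0,0,0],"rotation":[0,0,0]},
  {"translation":[0,0,0],"rotation":[0,0,0]},
  {"translation":[0,0,0],"rotation":[0,0,0]},
  {"translation":[0,0,0],"rotation":[0,0,0]},
  {"translation":[0,0,0],"rotation":[0,0,0]},
  {"translation":[0,0,0],"rotation":[0,0,0]},
  {"translation":[0,0,0],"rotation":[0,0,0]},
  {"translation":[0,0,0],"rotation":[0,0,0]},
  {"translation":[0,0,0],"rotation":[0,0,0]},
  {"translation":[0,0,0],"rotation":[0,0,0]},
])

```text
t: 17.95
eef_pos: [0.5585, 0.0857, 0.2226]
ee_rot: [-3.141, -0.002, -0.086]
force: [-3.3, -1.6, 9.4]
width: 0.0267
gripper_force: 20.0
```

Call:
apply_moves([
  {"translation":[0,0,0],"rotation":[0,0,0]},
  {"translation":[0,0,0],"rotation":[0,0,0]},
  {"translation":[0,0,0],"rotation":[0,0,0]},
  {"translation":[0,0,0],"rotation":[0,0,0]},
  {"translation":[0,0,0],"rotation":[0,0,0]},
  {"translation":[0,0,0.04],"rotation":[0,0,0]},
  {"translation":[0,0,0.1],"rotation":[0,0,0]},
  {"translation":[0,0,0.18],"rotation":[0,0,0]},
  {"translation":[0,0,0.25],"rotation":[0,0,0]},
  {"translation":[0,0,0.3],"rotation":[0,0,0]},
], jaw=-0.1)

```text
t: 18.78
eef_pos: [0.5587, 0.0859, 0.2987]
ee_rot: [-3.141, -0.002, -0.087]
force: [0.4, 0.4, 0.1]
width: 0.0486
gripper_force: 0.0
```

Call:
apply_moves([
  {"translation":[-0.08,0.07,0],"rotation":[0,0,0]},
  {"translation":[-0.16,0.14,0],"rotation":[0,0,0]},
  {"translation":[-0.24,0.21,0],"rotation":[0,0,0]},
  {"translation":[-0.301,0.268,0],"rotation":[0,0,0]},
  {"translation":[-0.301,0.268,-0.05],"rotation":[0,0,0]},
  {"translation":[-0.301,0.268,-0.13],"rotation":[0,0,0]},
  {"translation":[-0.301,0.268,-0.23],"rotation":[0,0,0]},
  {"translation":[-0.301,0.268,-0.33],"rotation":[0,0,0]},
  {"translation":[-0.301,0.268,-0.4],"rotation":[0,0,0]},
  {"translation":[-0.301,0.268,-0.435],"rotation":[0,0,0]},
])

```text
t: 19.62
eef_pos: [0.482, 0.1523, 0.1856]
ee_rot: [3.14, 0.002, -0.087]
force: [-0.3, 1.3, 0.6]
width: 0.0483
gripper_force: 0.0
```

Call:
apply_moves([
  {"translation":[0,0,0],"rotation":[0,0,0]},
  {"translation":[0,0,0],"rotation":[0,0,0]},
  {"translation":[0,0,0],"rotation":[0,0,0]},
  {"translation":[0,0,0],"rotation":[0,0,0]},
  {"translation":[0,0,0],"rotation":[0,0,0]},
  {"translation":[0,0,0],"rotation":[0,0,0]},
  {"translation":[0,0,0],"rotation":[0,0,0]},
  {"translation":[0,0,0],"rotation":[0,0,0]},
  {"translation":[0,0,0],"rotation":[0,0,0]},
  {"translation":[0,0,0],"rotation":[0,0,0]},
], jaw=1, newtons=25)

```text
t: 20.45
eef_pos: [0.483, 0.1527, 0.1877]
ee_rot: [-3.142, -0.0, -0.087]
force: [-0.7, -2.2, 5.3]
width: 0.018
gripper_force: 25.0
```

Call:
apply_moves([
  {"translation":[-0.013,0.001,-0.021],"rotation":[0,0,0]},
  {"translation":[-0.025,0.002,-0.046],"rotation":[0,0,0]},
  {"translation":[-0.035,0.003,-0.073],"rotation":[0,0,0]},
  {"translation":[-0.042,0.004,-0.1],"rotation":[0,0,0]},
  {"translation":[-0.046,0.004,-0.128],"rotation":[0,0,0]},
  {"translation":[-0.047,0.004,-0.156],"rotation":[0,0,0]},
  {"translation":[-0.046,0.004,-0.184],"rotation":[0,0,0]},
  {"translation":[-0.043,0.004,-0.206],"rotation":[0,0,0]},
  {"translation":[-0.038,0.003,-0.225],"rotation":[0,0,0]},
  {"translation":[-0.038,0.003,-0.23],"rotation":[0,0,0]},
])

```text
t: 21.28
eef_pos: [0.4737, 0.1535, 0.1302]
ee_rot: [3.141, -0.0, -0.086]
force: [-6.1, -2.2, 18.4]
width: 0.0185
gripper_force: 25.0
```

Call:
apply_moves([
  {"translation":[0,0,-0.002],"rotation":[0,0,0]},
  {"translation":[0,0,-0.004],"rotation":[0,0,0]},
  {"translation":[0,0,-0.006],"rotation":[0,0,0]},
  {"translation":[0,0,-0.008],"rotation":[0,0,0]},
  {"translation":[0,0,-0.008],"rotation":[0,0,0]},
  {"translation":[0,0,-0.008],"rotation":[0,0,0]},
  {"translation":[0,0,-0.008],"rotation":[0,0,0]},
  {"translation":[0,0,-0.008],"rotation":[0,0,0]},
  {"translation":[0,0,-0.008],"rotation":[0,0,0]},
  {"translation":[0,0,-0.008],"rotation":[0,0,0]},
])

```text
t: 22.12
eef_pos: [0.4738, 0.1536, 0.1301]
ee_rot: [-3.141, -0.002, -0.086]
force: [-8.0, -3.4, 22.9]
width: 0.0185
gripper_force: 25.0
```

Call:
apply_moves([
  {"translation":[0,0,0.006],"rotation":[0,0,0]},
  {"translation":[0,0,0.006],"rotation":[0,0,0]},
  {"translation":[0,0,0.006],"rotation":[0,0,0]},
  {"translation":[0,0,0.006],"rotation":[0,0,0]},
  {"translation":[0,0,0.006],"rotation":[0,0,0]},
  {"translation":[0,0,0.006],"rotation":[0,0,0]},
  {"translation":[0,0,0.06],"rotation":[0,0,0]},
  {"translation":[0,0,0.15],"rotation":[0,0,0]},
  {"translation":[0,0,0.26],"rotation":[0,0,0]},
  {"translation":[0,0,0.38],"rotation":[0,0,0]},
], jaw=-0.1)

```text
t: 22.95
eef_pos: [0.4727, 0.1531, 0.2229]
ee_rot: [3.14, 0.002, -0.087]
force: [0.6, 1.4, -0.2]
width: 0.0483
gripper_force: 0.0
```

Call:
apply_moves([
  {"translation":[-0.02,0.05,0.1],"rotation":[0,0,0]},
  {"translation":[-0.04,0.1,0.2],"rotation":[0,0,0]},
  {"translation":[-0.06,0.15,0.25],"rotation":[0,0,0]},
  {"translation":[-0.08,0.2,0.25],"rotation":[0,0,0]},
  {"translation":[-0.1,0.25,0.25],"rotation":[0,0,0]},
  {"translation":[-0.12,0.3,0.25],"rotation":[0,0,0]},
  {"translation":[-0.13,0.33,0.25],"rotation":[0,0,0]},
  {"translation":[-0.13,0.33,0.25],"rotation":[0,0,0]},
  {"translation":[-0.13,0.33,0.25],"rotation":[0,0,0]},
  {"translation":[-0.13,0.33,0.25],"rotation":[0,0,0]},
])

```text
t: 23.78
eef_pos: [0.441, 0.2357, 0.2852]
ee_rot: [3.141, 0.0, -0.087]
force: [-0.1, -0.2, -0.3]
width: 0.048
gripper_force: 0.0
```

Run:
```python
from h import *
S=camera_model("side");C=camera_model("scene")
a=grab_frame("side")[175:290,185:315];b=grab_frame("scene")[145:260,225:355]
cv2.imwrite('pics/z4.png',cv2.resize(np.hstack([a,b]),None,fx=3,fy=3,interpolation=cv2.INTER_CUBIC))
for q in (1.1,1.2,1.3):
    l=np.array([-.022-.07*np.cos(1.047-q),.06,0.17+.07*np.sin(1.047-q)]);p=R.from_euler('z',-.087).apply(l)+[.5585,.0865,0]
    print(q,(np.array(proj(S,p))-[185,175])*3)
```

```text
1.1 [313.22209934 211.0802053 ]
1.2 [311.89276816 216.41642387]
1.3 [309.69524594 221.52050079]
```

View pics/z4.png

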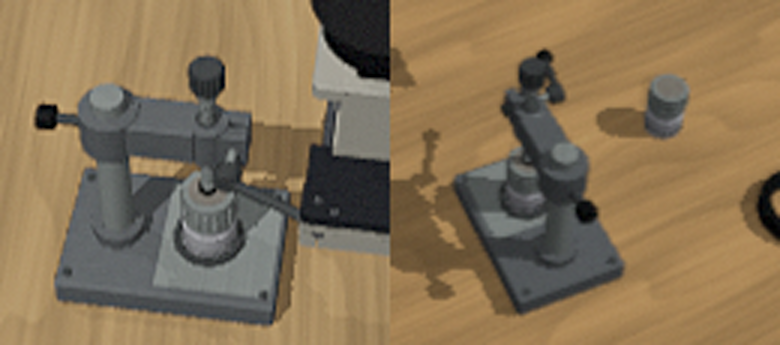

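The rod's foot rests on the sensor face and the lever is down. It stalled against its stop under 23 N, though the gripper hides the ball in the side view. The robot is clear of everything, so I'm handing in.

```bash
python3 -c "
from station import *
print(job_done())"
```

```text
the job is handed in; nothing more can be done
None
```

I loosened the clamp lever, lowered the stop rod until its foot rested on the sensor face at about 4 N, and pushed the lever down until it stalled on its stop under 23 N. I handed the job in at about 24 s; no verdict came back, and I could not re-measure the foot's pressure or the lever angle after letting go.

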